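# Stir the indicator beads into the plain ones

### The arm

A 7-joint arm with a two-finger parallel gripper is mounted at the origin on the work surface. World frame = base frame: x ahead of the robot, y to its left, z up, the work surface at z = 0. Lengths are in m, angles in rad, forces in N, time in s.
With the tool pointing down it reaches from about 0.425 to 0.925 m from the base axis. Payload 6.8 kg.
Tool frame: the origin (TCP) lies on the mounting face of the last link; the fingertips stand 173 mm ahead of it and the grasp point (between the pads) lies 155 mm ahead of it; z points along the fingers, y is the line along which they close (so a half turn about z gives the same grasp; the last joint's range is limited). The gripper opens to 85 mm and grips with 20 to 120 N. Pads are 22 mm wide; open, the fingers measure 114 mm over their backs; the gripper's body (76 mm by 85 mm) begins 54 mm behind the grasp point. The pads swing forward as they close: fully open they stand 13 mm farther back than shut.
Start: joints at [-1.353, 0.477, 0.022, 1.555, -0.011, 1.109, -0.083], TCP at [0.216, 0.64, 0.405] pointing down, gripper open.
Joint ranges: [-2.96, 2.96], [-0.34, 2.1], [-1.41, 1.46], [0.24, 2.44], [-1.37, 4.51], [0.17, 1.92], [-2.96, 2.96]. Speed limits (rad/s): [2.39, 2.39, 3.14, 3.14, 3.14, 3.14, 3.14].

### API

Orientations are given as [roll, pitch, yaw] about the fixed x, y, z axes, in that order (R = Rz(yaw) Ry(pitch) Rx(roll)).
In Python, from rig import get_state, snapshot, finish_job, recognise, outline_of, landmark_of gives the robot as it stands.
- The arm moves only by the tool arm_command, never from a script. Its argument "series" is a list of rows, each a list of 2 entries, a list of its own where there are three numbers: the shift along the tool's x, y, z in cm, then the turn, a rotation vector about the tool's x, y, z in degrees. A call has 1 to 20 rows; each row is the pose to reach, as a shift and turn from the pose commanded when the call began, along the tool's axes at that moment; what a row does not reach only later rows make up. A row lasts 1/12 s, in which the tool goes at most 41.7 mm and 7.16 degrees, less where a joint would pass 70% of its speed; a pose out of reach is approached as far as the arm can. A call with a gripper value outside its range is refused whole. "fingers" is the opening, from 0 (shut) to 1 (fully open), set as the call begins (left out, the last holds). The fingers move at their own pace and stop on an object; "force" is the grip in N (left out, the last holds). Time passes only in rows, so rows that repeat a pose let the fingers close. It gives the time, the measured TCP pose, the force, the opening and the grip force at its end, in the units of the state.
- get_state(): the state, without advancing time (a new reading comes with each control period).
- snapshot(name): name is "scene" or "side" or "wrist"; returns a dict with "pixels" (480x640x3 uint8, red, green, blue), "range_z" (480x640 float32, m along the optical axis (not along the pixel's ray), 0 where there is no reading), "fx", "fy", "cx", "cy" (pixels), "dist_coeffs" ([k1, k2, p1, p2, k3] as OpenCV has them; the pictures are not rectified), "T" (4x4, takes a point from camera to world coordinates). Camera axes: x right, y down, z forward; pixel columns grow to the right and rows downward; lengths in m; the calibration is good to about 2 mm. A picture is of the moment at which its call begins.
- finish_job(): hands the job in; it is judged then, once.
Trained networks look in a picture, given as the dict that the camera call returned (one of the last four; its "shot" number tells which), for a name from the list of things; names that differ only in an ending like _2 or _b are one class to them, and where a whole thing is asked for, a point or a joint stands for the part that bears it (a point fixed in the world has none). Each returns a list of dicts, best first, with "p" (0 to 1); they miss things now and then, are a little off and sometimes report something else, mostly with a low value. They report only what shows in the picture. A call takes as long as a camera call.
- recognise(target, picture): "point" ([x, y, z] in m, in the coordinates of the camera as it stood for that picture, good to about 4 mm: the middle of the surface that is visible of it).
- outline_of(target, picture): "mask" (480x640 bool, what is visible of it).
- landmark_of(target, picture): "point" ([x, y, z] in m, in the coordinates of the camera as it stood for that picture, good to about 4 mm: a listed point, or the origin of a listed thing).
The state is a dict: "time": time; "joint_pos": joint angles; "joint_vel": joint speeds; "tau": joint torques, N m; "tcp_pos": TCP position; "tcp_rot": TCP orientation; "force": force on the tool from outside, world axes, zero at the start; "moment": the same for the moment, N m; "width": finger opening in m; "finger_force": force on a finger pad.
Only numpy, scipy, OpenCV 4.12 (cv2) and the standard library are available. Lean on these libraries where they do the work, as an engineer would, in place of code of your own. Each camera call takes 0.05 s, during which the arm holds its last target. There are 200 camera calls.

### The job

Take the stirring rod out of its slanted stand, feel for the bottom of the glass dish with its tip, and stir until the orange indicator beads and the plain white beads are mixed, with both colours in every half of the dish. Then set the used rod down in the white tray, and keep the beads in the dish and the dish in its place.

Things in the scene. Friction and masses are not known exactly. Their poses are not given: they have to be found in the camera images.
- dish: round clear-glass dish with a black rubber foot, loose on the bench, 0.7 to 1.1 kg (a side push of some 8 N slides it); outside diameter 114, inside 102 mm, 55 mm high; origin at the centre of its underside, z up. A white patch on the outer wall marks +y. Eight beads lie in it in one layer: at first four orange in the +y half, four white in the -y half, the x axis running between them
- dish_floor (a point): centre of the dish's inner floor, 6 mm above its underside; the rim is 49 mm above this point
- rod: steel stirring rod, 215 mm long, 10 mm in diameter, rounded tip; a square blue grip, 14 x 14 mm, sides along x and y, covers it from 150 to 215 mm from the tip (top end). Origin at the tip, z axis along the rod to the blue end. 90 g, centre of mass 105 mm from the tip. At the start it stands tip down in the stand, leaning 35 degrees from the vertical
- rod_tip (a point): the rod's rounded lower tip (rod origin)
- rod_mid (a point): middle of the rod, 107 mm from the tip, on its axis
- rod_grip (a point): middle of the blue grip, 180 mm from the tip, on the axis: the place to grip, best with the fingers pointing down along the rod, closing across its y
- stand: white rod stand, fixed; base 135 x 90 x 14 mm, from x = -102 to +33 mm. Its square tube (16 mm inside, 24 mm outside, 120 mm long) starts 30 mm above the origin and leans 35 degrees towards the stand's -x, with the rod in it, blue end up and towards -x. Draw the rod 125 mm out along its own axis. Origin at bench height below the foot of the tube
- tray: open white plastic tray, fixed, 280 mm (x) by 190 mm (y), 50 mm high, walls and floor 5 mm thick, a flange of 8 mm round the rim; empty; origin at the centre of its underside
- petri_a: culture dish with cream gel, 92 mm in diameter, 15 mm high, bystander; origin at the centre of its underside
- petri_b: stack of two culture dishes, 92 mm in diameter, 31 mm high, bystander; origin at the centre of its underside
- tipbox: purple box with yellow pipette tips, 120 by 85 mm, 79 mm high, bystander; origin at the centre of its underside
- orange0_center (a point): centre of a round, smooth orange bead, 20 mm in diameter, 12 g; it starts on the floor of the glass dish with its centre 10 mm above that floor
- orange1_center (a point): centre of a round, smooth orange bead, 20 mm in diameter, 12 g; it starts on the floor of the glass dish with its centre 10 mm above that floor
- orange2_center (a point): centre of a round, smooth orange bead, 20 mm in diameter, 12 g; it starts on the floor of the glass dish with its centre 10 mm above that floor
- orange3_center (a point): centre of a round, smooth orange bead, 20 mm in diameter, 12 g; it starts on the floor of the glass dish with its centre 10 mm above that floor
- white0_center (a point): centre of a round, smooth white bead, 20 mm in diameter, 12 g; it starts on the floor of the glass dish with its centre 10 mm above that floor
- white1_center (a point): centre of a round, smooth white bead, 20 mm in diameter, 12 g; it starts on the floor of the glass dish with its centre 10 mm above that floor
- white2_center (a point): centre of a round, smooth white bead, 20 mm in diameter, 12 g; it starts on the floor of the glass dish with its centre 10 mm above that floor
- white3_center (a point): centre of a round, smooth white bead, 20 mm in diameter, 12 g; it starts on the floor of the glass dish with its centre 10 mm above that floor

How it is judged:
On the way, in this order (a step that is already met when the one before it is completed fails the run):
1. before the beads are mixed, the tip of the held rod presses lightly on the floor of the dish, with 0.5 to 12 N, for 0.3 s, less than 40 mm from its centre (contact force between the fingers and rod above 0.5 N and contact force between rod and dish between 0.5 and 12 N and horizontal distance between rod_tip and dish_floor below 0.04 m and z of rod_tip in the frame of dish_floor below 0.006 m), for 0.3 s.
2. held rod's tip still in the dish, the beads are mixed for 0.3 s: cut along its x axis or its y axis, either half of the dish holds an orange and a white bead, centres 6 mm or more past the cut (contact force between the fingers and rod above 0.5 N and horizontal distance between rod_tip and dish_floor below 0.05 m and z of rod_tip in the frame of dish_floor below 0.049 m and x of any of orange0_center, orange1_center, orange2_center, orange3_center in the frame of dish above 0.006 m and x of any of orange0_center, orange1_center, orange2_center, orange3_center in the frame of dish below -0.006 m and y of any of orange0_center, orange1_center, orange2_center, orange3_center in the frame of dish above 0.006 m and y of any of orange0_center, orange1_center, orange2_center, orange3_center in the frame of dish below -0.006 m and x of any of white0_center, white1_center, white2_center, white3_center in the frame of dish above 0.006 m and x of any of white0_center, white1_center, white2_center, white3_center in the frame of dish below -0.006 m and y of any of white0_center, white1_center, white2_center, white3_center in the frame of dish above 0.006 m and y of any of white0_center, white1_center, white2_center, white3_center in the frame of dish below -0.006 m), for 0.3 s.
3. the rod, still held, touches the tray with its tip inside the tray near the floor (contact force between the fingers and rod above 0.5 N and contact force between rod and tray above 0.2 N and x of rod_tip in the frame of tray between -0.137 and 0.137 m and y of rod_tip in the frame of tray between -0.092 and 0.092 m and z of rod_tip in the frame of tray below 0.03 m).
At the end, for the whole second after the job is handed in: Cut along its x axis or its y axis, each half of the dish holds an orange and a white bead, centres 6 mm past the cut. All beads are in the dish, upright within 30 mm of its start. The rod, let go, rests in the tray, tip under 30 mm high, tip and middle inside the outline (top may overhang) (x of any of orange0_center, orange1_center, orange2_center, orange3_center in the frame of dish above 0.006 m and x of any of orange0_center, orange1_center, orange2_center, orange3_center in the frame of dish below -0.006 m and y of any of orange0_center, orange1_center, orange2_center, orange3_center in the frame of dish above 0.006 m and y of any of orange0_center, orange1_center, orange2_center, orange3_center in the frame of dish below -0.006 m and x of any of white0_center, white1_center, white2_center, white3_center in the frame of dish above 0.006 m and x of any of white0_center, white1_center, white2_center, white3_center in the frame of dish below -0.006 m and y of any of white0_center, white1_center, white2_center, white3_center in the frame of dish above 0.006 m and y of any of white0_center, white1_center, white2_center, white3_center in the frame of dish below -0.006 m and horizontal distance between each of orange0_center, orange1_center, orange2_center, orange3_center, white0_center, white1_center, white2_center, white3_center and dish_floor below 0.05 m and z of each of orange0_center, orange1_center, orange2_center, orange3_center, white0_center, white1_center, white2_center, white3_center in the frame of dish_floor below 0.04 m and x of rod_tip in the frame of tray between -0.137 and 0.137 m and y of rod_tip in the frame of tray between -0.092 and 0.092 m and x of rod_mid in the frame of tray between -0.137 and 0.137 m and y of rod_mid in the frame of tray between -0.092 and 0.092 m and z of rod_tip in the frame of tray below 0.03 m and linear speed of rod below 0.03 m/s and linear speed of dish below 0.01 m/s and distance of dish from where it was at the start of the episode below 0.03 m and angle between dish's own z axis and vertical below 0.1 rad); the robot touches nothing.
It fails at once if the rod presses the dish with more than 25 N (contact force between rod and dish above 25 N).
It fails at once if the dish is pushed more than 30 mm from where it stood or tipped more than about 14 degrees (distance of dish from where it was at the start of the episode above 0.03 m or angle between dish's own z axis and vertical above 0.25 rad).
It fails at once if the fingers touch the dish or reach into it (contact force between the fingers and dish above 0.3 N or (horizontal distance between the grasp point and dish_floor below 0.057 m and z of the grasp point in the frame of dish_floor below 0.068 m)).
It fails at once if a bystander (culture dishes, tip box) is moved more than 20 mm (distance of any of petri_a, petri_b, tipbox from where it was at the start of the episode above 0.02 m).
It also fails if it takes over 72 s, if anything falls off the work surface, if the arm or the gripper's body presses on something with over 40 N, if the wrist force passes 120 N, or if a joint passes its speed limit or range.

## Working session

There is one attempt and no reset: what is moved stays moved. The work goes in short steps, Python scripts to look and compute and a tool call to move; the robot and the scene stay as the last step left them, time stands still between calls to the robot, and variables do not carry over. Pictures are saved under pics/ and viewed, at most 10 in all, crops included, and the job is handed in when it is done.

Besides the shell and the picture viewer there is one more tool, called after "Call:" as name([rows], argument=value, ...), one row to a line, values as JSON. arm_command: Moves the arm, as the interface text tells. Its arguments: {"type":"object","properties":{"series":{"type":"array"},"fingers":{"type":"number"},"force":{"type":"number"}},"required":["series"]}

```bash
mkdir -p pics; ls; cat > h.py <<'E'
import numpy as np, cv2
from rig import *
from scipy.spatial.transform import Rotation as Ro
def W(s,p): return (np.array(s["T"])@np.r_[p,1])[:3]
def px(s,w):
    T=np.linalg.inv(np.array(s["T"])); K=np.array([[s["fx"],0,s["cx"]],[0,s["fy"],s["cy"]],[0,0,1]])
    return cv2.projectPoints(np.atleast_2d(w).astype(float),cv2.Rodrigues(T[:3,:3])[0],T[:3,3],K,np.array(s["dist_coeffs"]))[0][:,0]
def save(s,n): cv2.imwrite(f"pics/{n}.png",s["pixels"][:,:,::-1])
E
cat > a.py <<'E'
from h import *
np.set_printoptions(precision=4,suppress=True)
st=get_state(); print(st["time"],st["tcp_pos"],st["tcp_rot"],st["force"])
ims=[]
for c in ["scene","side"]:
    s=snapshot(c); ims.append(s["pixels"]); print(c,np.array(s["T"])[:3,3])
    for n in ["dish","dish_floor","rod_tip","rod_mid","rod_grip","stand","tray","petri_a","tipbox","orange0_center","white0_center"]:
        print(n,[(round(float(d["p"]),2),W(s,d["point"])) for d in landmark_of(n,s)[:5]])
cv2.imwrite("pics/a.png",cv2.resize(np.vstack(ims),(0,0),fx=.625,fy=.625)[:,:,::-1])
E
python3 a.py
```

```text
pics
0.0 [0.2159 0.6392 0.4037] [-3.1398  0.0001  2.8159] [ 0.0541  0.1395 -0.161 ]
scene [ 1.1346 -0.4546  0.9086]
dish [(0.65, array([0.5451, 0.0059, 0.0012]))]
dish_floor [(0.94, array([0.5464, 0.0067, 0.0109]))]
rod_tip []
rod_mid [(0.76, array([0.5068, 0.2591, 0.1123]))]
rod_grip [(0.66, array([0.5458, 0.006 , 0.0032])), (0.52, array([0.4669, 0.2547, 0.1771]))]
stand [(0.85, array([ 0.5728,  0.2676, -0.0021]))]
tray [(0.83, array([ 0.5935, -0.278 ,  0.0024])), (0.69, array([ 0.578 ,  0.2668, -0.0005])), (0.54, array([0.5615, 0.025 , 0.0181]))]
petri_a [(0.88, array([ 0.3814, -0.0268,  0.0005])), (0.69, array([ 0.7727,  0.0884, -0.0014])), (0.6, array([0.5754, 0.2682, 0.0008]))]
tipbox [(0.88, array([ 0.8089, -0.0995, -0.0018]))]
orange0_center [(0.46, array([ 0.8095, -0.0982, -0.0009])), (0.43, array([ 0.7757,  0.0878, -0.0015])), (0.38, array([ 0.5246, -0.0067,  0.0169]))]
white0_center [(0.38, array([ 0.5573, -0.0061,  0.0146]))]
side [ 0.2245 -0.5452  0.6203]
dish [(0.45, array([0.5263, 0.0018, 0.0112]))]
dish_floor [(0.87, array([0.5465, 0.0147, 0.0029]))]
rod_tip []
rod_mid []
rod_grip [(0.74, array([0.4635, 0.2573, 0.1769])), (0.21, array([ 0.5812, -0.0113,  0.0155]))]
stand [(0.63, array([ 0.5711,  0.2748, -0.0065]))]
tray [(0.72, array([ 0.5916, -0.2749,  0.0017]))]
petri_a [(0.96, array([ 0.3843, -0.0168,  0.0005])), (0.64, array([0.5217, 0.0223, 0.0162])), (0.6, array([ 0.5921, -0.2735, -0.0024])), (0.55, array([ 0.7773,  0.0933, -0.0022]))]
tipbox [(0.74, array([ 0.8071, -0.0956, -0.004 ])), (0.28, array([ 0.5799, -0.0066,  0.014 ]))]
orange0_center [(0.42, array([ 0.525 , -0.0033,  0.0126]))]
white0_center [(0.37, array([ 0.5633, -0.0027,  0.0178]))]
```

View pics/a.png

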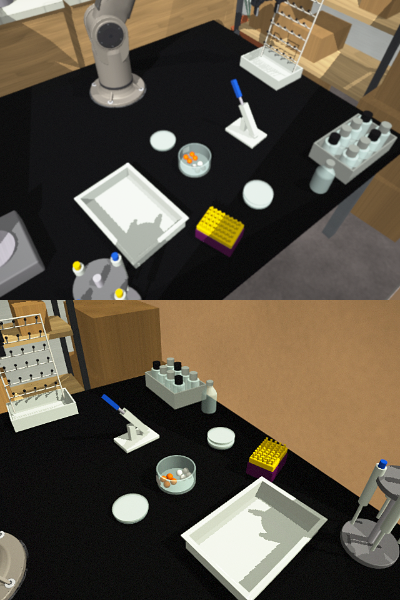

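The scene view shows the rod leaning towards the robot with its blue end up. The dish is mid-bench with orange and white beads, and the tray is to the robot's right. Next I'll fit the rod axis and the dish.

```bash
cat > rod.py <<'E'
from h import *
np.set_printoptions(precision=4,suppress=True)
def blue_plane(s,near):
    hsv=cv2.cvtColor(s["pixels"],cv2.COLOR_RGB2HSV); m=cv2.inRange(hsv,(100,130,40),(130,255,255))
    u0=px(s,near)[0]; yy,xx=np.nonzero(m); k=np.hypot(xx-u0[0],yy-u0[1])<60; P=np.c_[xx,yy][k].astype(np.float32)
    K=np.array([[s["fx"],0,s["cx"]],[0,s["fy"],s["cy"]],[0,0,1]])
    n=cv2.undistortPoints(P[:,None],K,np.array(s["dist_coeffs"]))[:,0]
    c=n.mean(0); d=np.linalg.svd(n-c)[2][0]; t=(n-c)@d; e=[c+d*np.percentile(t,1),c+d*np.percentile(t,99)]
    R=np.array(s["T"])[:3,:3]; o=np.array(s["T"])[:3,3]
    r=[R@np.r_[q,1] for q in e]; N=np.cross(*r); N/=np.linalg.norm(N)
    return N,o,r,k.sum()
def axis(near,cams=("scene","side")):
    A=[blue_plane(snapshot(c),near) for c in cams]
    d=np.cross(A[0][0],A[1][0]); d/=np.linalg.norm(d); d*=np.sign(d[2])
    p=np.linalg.lstsq(np.array([A[0][0],A[1][0],d]),np.array([A[0][0]@A[0][1],A[1][0]@A[1][1],d@near]),rcond=None)[0]
    ends=[]
    for N,o,r,k in A:
        for q in r: # closest t on axis
            M=np.c_[d,-q]; t=np.linalg.lstsq(M,o-p,rcond=None)[0][0]; ends.append(p+t*d)
    return p,d,np.array(ends),[a[3] for a in A]
if __name__=="__main__":
    p,d,e,k=axis(np.array([.466,.256,.177])); print(p,d,np.degrees(np.arccos(d[2])),k); print(e)
E
cat > dish.py <<'E'
from h import *
np.set_printoptions(precision=4,suppress=True)
def dish(c="scene",show=False):
    s=snapshot(c); hs=cv2.cvtColor(s["pixels"],cv2.COLOR_RGB2HSV)
    C=np.array([.546,.007,.016]); u,v=px(s,C)[0]
    T=np.array(s["T"]);K=np.array([[s["fx"],0,s["cx"]],[0,s["fy"],s["cy"]],[0,0,1]])
    m=cv2.inRange(hs,(5,130,90),(22,255,255)); yy,xx=np.nonzero(m);k=np.hypot(xx-u,yy-v)<60
    if k.any():
        n=cv2.undistortPoints(np.c_[xx,yy][k].astype(np.float32)[:,None],K,np.array(s["dist_coeffs"]))[:,0].mean(0)
        r=T[:3,:3]@np.r_[n,1]; print(c,"orange mean",T[:3,3]+r*(.018-T[2,3])/r[2],k.sum())
    for n in ["dish_floor","dish"]:print(n,[(round(float(d["p"]),2),W(s,d["point"])) for d in landmark_of(n,s)[:2]])
    a,b=int(u)-55,int(v)-65
    return cv2.resize(s["pixels"][b:b+110,a:a+110],(390,390),interpolation=cv2.INTER_CUBIC)
if __name__=="__main__":
    import sys
    cv2.imwrite(f"pics/{sys.argv[1]}.png",np.hstack([dish("scene"),dish("side")])[:,:,::-1])
E
python3 rod.py; python3 dish.py d0
```

```text
[0.4657 0.2544 0.1767] [-0.5716 -0.0729  0.8173] 35.18408710174017 [np.int64(364), np.int64(283)]
[[0.4456 0.2518 0.2055]
 [0.4852 0.2568 0.1488]
 [0.4443 0.2516 0.2072]
 [0.4869 0.257  0.1464]]
scene orange mean [0.5203 0.0081 0.018 ] 219
dish_floor [(0.84, array([0.5466, 0.0058, 0.011 ])), (0.66, array([ 0.5415,  0.0053, -0.0011]))]
dish [(0.93, array([0.5452, 0.0018, 0.0002])), (0.33, array([ 0.8081, -0.1025, -0.0052]))]
side orange mean [0.5184 0.0105 0.018 ] 257
dish_floor [(0.57, array([0.5466, 0.0127, 0.0042]))]
dish [(0.69, array([ 0.5395,  0.0107, -0.0038])), (0.62, array([ 0.3869, -0.0187,  0.    ]))]
```

View pics/d0.png

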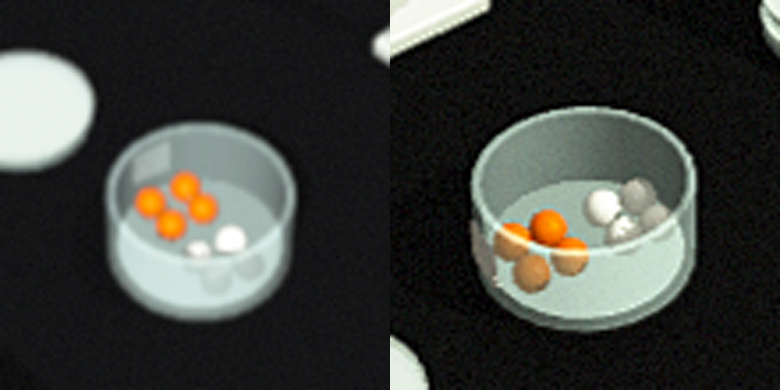

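```bash
cat > mv.py <<'E'
from h import *
np.set_printoptions(precision=3,suppress=True)
def rel(p,R):
    st=get_state(); R0=Ro.from_euler("xyz",st["tcp_rot"]); dp=R0.inv().apply(np.array(p)-st["tcp_pos"])*100
    rv=np.degrees((R0.inv()*R).as_rotvec()); print("shift",dp,"turn",rv,"| t",st["time"],"F",st["force"],"w",st["width"])
    return dp,rv
def toolR(d,y):
    z=-d/np.linalg.norm(d); y=y-z*(y@z); y/=np.linalg.norm(y); return Ro.from_matrix(np.c_[np.cross(y,z),y,z])
D=np.array([-.569,-.0726,.819]); YR=np.array([-.1265,.992,0]); G=np.array([.4671,.2546,.1747])
E
python3 - <<'E'
from mv import *
from scipy.optimize import least_squares
rel(G+.275*D,toolR(D,YR))
# dish centre from rim extremes; crops: scale 110/390
s1=snapshot("scene"); s2=snapshot("side")
def org(s): u,v=px(s,[.546,.007,.016])[0]; return np.array([int(u)-55,int(v)-65])
th=np.linspace(0,2*np.pi,200)
def ext(s,c):
    q=(px(s,np.c_[c[0]+.057*np.cos(th),c[1]+.057*np.sin(th),np.full(200,.055)])-org(s))*390/110
    return np.array([q[:,0].min(),q[:,0].max(),q[:,1].min()])
f=lambda c: np.r_[ext(s1,c)-[106,296,123],ext(s2,c)-[81,307,106]]
r=least_squares(f,[.546,.007],diff_step=1e-3); print(r.x,r.fun)
c=r.x
# patch angle: project wall points at z .03-.045
for a in range(0,360,15):
    w=np.array([c[0]+.057*np.cos(np.radians(a)),c[1]+.057*np.sin(np.radians(a)),.04])
    print(a,((px(s1,w)[0]-org(s1))*390/110).round(),((px(s2,w)[0]-org(s2))*390/110+[390,0]).round())
E
```

```text
shift [-21.919 -35.33    0.477] turn [ -7.922 -34.398 -25.118] | t 1.6 F [-0.163  0.211 -0.364] w 0.08544648224018682
[0.546 0.008] [-0.235 -2.291 -1.792  0.31   0.92  -3.384]
0 [257. 264.] [678. 155.]
15 [274. 250.] [660. 141.]
30 [286. 234.] [637. 131.]
45 [292. 216.] [610. 126.]
60 [291. 198.] [583. 124.]
75 [284. 180.] [555. 128.]
90 [272. 165.] [529. 136.]
105 [255. 152.] [507. 148.]
120 [234. 143.] [489. 163.]
135 [212. 138.] [478. 182.]
150 [188. 138.] [473. 201.]
165 [165. 142.] [477. 221.]
180 [145. 151.] [488. 239.]
195 [127. 163.] [506. 255.]
210 [115. 178.] [530. 267.]
225 [108. 195.] [559. 274.]
240 [107. 214.] [589. 275.]
255 [112. 232.] [620. 271.]
270 [124. 249.] [647. 261.]
285 [141. 262.] [670. 247.]
300 [162. 272.] [687. 230.]
315 [186. 278.] [696. 211.]
330 [212. 278.] [697. 191.]
345 [236. 273.] [691. 172.]
```

Call:
arm_command([
  [[-21.9,-35.3,0.5],[-7.9,-34.4,-25.1]],
  [[-21.9,-35.3,0.5],[-7.9,-34.4,-25.1]],
  [[-21.9,-35.3,0.5],[-7.9,-34.4,-25.1]],
  [[-21.9,-35.3,0.5],[-7.9,-34.4,-25.1]],
  [[-21.9,-35.3,0.5],[-7.9,-34.4,-25.1]],
  [[-21.9,-35.3,0.5],[-7.9,-34.4,-25.1]],
  [[-21.9,-35.3,0.5],[-7.9,-34.4,-25.1]],
  [[-21.9,-35.3,0.5],[-7.9,-34.4,-25.1]],
  [[-21.9,-35.3,0.5],[-7.9,-34.4,-25.1]],
  [[-21.9,-35.3,0.5],[-7.9,-34.4,-25.1]],
  [[-21.9,-35.3,0.5],[-7.9,-34.4,-25.1]],
  [[-21.9,-35.3,0.5],[-7.9,-34.4,-25.1]],
  [[-21.9,-35.3,0.5],[-7.9,-34.4,-25.1]],
  [[-21.9,-35.3,0.5],[-7.9,-34.4,-25.1]],
  [[-21.9,-35.3,0.5],[-7.9,-34.4,-25.1]],
  [[-21.9,-35.3,0.5],[-7.9,-34.4,-25.1]],
], fingers=1)

```text
time: 3.03
tcp_pos: [0.3104, 0.2361, 0.3997]
tcp_rot: [-3.141, 0.611, -3.013]
force: [-0.9, -0.2, -0.1]
width: 0.0856
finger_force: 0.0
```

```bash
python3 - <<'E'
from mv import *
rel(G+.275*D,toolR(D,YR)); rel(G+.155*D,toolR(D,YR))
s=snapshot("wrist"); save(s,"w1")
T=np.array(s["T"]); print(T[:3,3])
for n in ["rod_grip"]: print([(d["p"],W(s,d["point"])) for d in landmark_of(n,s)[:3]])
for k in [.15,.18,.215]: print(px(s,G+(k-.18)*D))
E
```

```text
shift [-0.017 -0.145 -0.011] turn [0.007 0.006 0.073] | t 3.0333 F [-0.908 -0.221 -0.051] w 0.08562390782512089
shift [-0.015 -0.147 11.987] turn [0.007 0.006 0.073] | t 3.0333 F [-0.908 -0.221 -0.051] w 0.08562390782512089
[0.271 0.231 0.335]
[(0.7, array([0.467, 0.252, 0.177])), (0.5, array([0.56 , 0.024, 0.014]))]
[[317.137 232.277]]
[[316.905 244.58 ]]
[[316.558 262.996]]
```

Call:
arm_command([
  [[0,-0.1,3],[0,0,0]],
  [[0,-0.1,6],[0,0,0]],
  [[0,-0.1,9],[0,0,0]],
  [[0,-0.1,11],[0,0,0]],
  [[0,-0.1,12],[0,0,0]],
  [[0,-0.1,12],[0,0,0]],
])

```text
time: 3.63
tcp_pos: [0.3795, 0.2427, 0.2996]
tcp_rot: [-3.137, 0.609, -3.013]
force: [-0.2, 0.3, -0.3]
width: 0.0855
finger_force: 0.0
```

Call:
arm_command([
  [[0,0,0],[0,0,0]],
  [[0,0,0],[0,0,0]],
  [[0,0,0],[0,0,0]],
  [[0,0,0],[0,0,0]],
  [[0,0,0],[0,0,0]],
  [[0,0,0],[0,0,0]],
  [[0,0,0],[0,0,0]],
  [[0,0,0],[0,0,0]],
  [[0,0,0],[0,0,0]],
  [[0,0,0],[0,0,0]],
], fingers=0, force=80)

```text
time: 4.47
tcp_pos: [0.3789, 0.2426, 0.3017]
tcp_rot: [-3.141, 0.611, -3.015]
force: [-4.1, -0.9, 6.8]
width: 0.0128
finger_force: 78.0
```

Call:
arm_command([
  [[0,0,-1],[0,0,0]],
  [[0,0,-3],[0,0,0]],
  [[0,0,-5],[0,0,0]],
  [[0,0,-7],[0,0,0]],
  [[0,0,-9],[0,0,0]],
  [[0,0,-11],[0,0,0]],
  [[0,0,-13],[0,0,0]],
  [[0,0,-14],[0,0,0]],
  [[0,0,-14],[0,0,0]],
  [[0,0,-14],[0,0,0]],
])

```text
time: 5.3
tcp_pos: [0.2992, 0.2325, 0.4161]
tcp_rot: [3.14, 0.611, -3.015]
force: [-0.4, -0.2, -1.2]
width: 0.0129
finger_force: 78.4
```

```bash
python3 - <<'E'
from mv import *
from rod import axis
st=get_state(); R=Ro.from_euler("xyz",st["tcp_rot"]).as_matrix(); g=np.array(st["tcp_pos"])+.155*R[:,2]; print(st["time"],st["tcp_pos"],st["force"],st["width"],g,-R[:,2])
d=np.array([0,0,1]); 
p,d,e,k=axis(g); print(p,d,k); print(e); print((e-g)@-R[:,2])
s=snapshot("side"); save(s,"s2")
E
```

```text
5.3 [0.2992 0.2325 0.4161] [-0.3792 -0.1572 -1.1693] 0.012850074011837099 [0.3874 0.2438 0.2891] [-0.5691 -0.0734  0.819 ]
[0.4117 0.2402 0.2734] [ 0.4009 -0.5379  0.7416] [np.int64(187), np.int64(40)]
[[0.4847 0.1423 0.4084]
 [0.4067 0.2469 0.2642]
 [0.41   0.2426 0.2702]
 [0.4013 0.2542 0.2542]]
[ 0.0498 -0.0316 -0.0282 -0.0373]
```

View pics/s2.png

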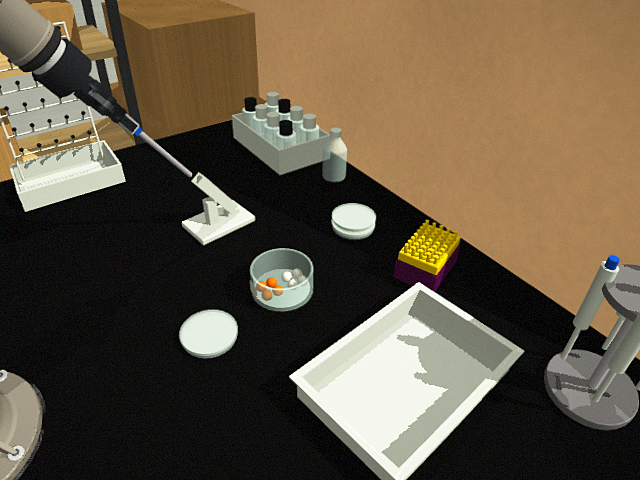

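```bash
python3 - <<'E'
from mv import *
p=get_state()["tcp_pos"]
rel(np.array(p)+[0,0,.06],toolR(D,YR))
rel(np.array(p)+[0.05,-.08,.06],toolR(D,YR))
rel([.546,.008,.435],toolR(np.array([0,0,1.]),YR))
E
```

```text
shift [-3.437 -0.01  -4.918] turn [-0.119 -0.06   0.006] | t 5.45 F [ 0.113  0.287 -0.776] w 0.012865724181778943
shift [-6.672 -8.574 -2.639] turn [-0.119 -0.06   0.006] | t 5.45 F [ 0.113  0.287 -0.776] w 0.012865724181778943
shift [-18.85  -25.345  10.812] turn [-0.114 34.947 -0.029] | t 5.45 F [ 0.113  0.287 -0.776] w 0.012865724181778943
```

Call:
arm_command([
  [[-3.4,0,-4.9],[0,0,0]],
  [[-3.4,0,-4.9],[0,0,0]],
  [[-6.7,-8.6,-2.6],[0,0,0]],
  [[-6.7,-8.6,-2.6],[0,0,0]],
  [[-6.7,-8.6,-2.6],[0,0,0]],
  [[-9,-12,0],[0,7,0]],
  [[-11,-15,2],[0,14,0]],
  [[-13,-18,4],[0,20,0]],
  [[-15,-21,6.5],[0,26,0]],
  [[-17,-23.5,9],[0,32,0]],
  [[-18.9,-25.3,10.8],[0,35,0]],
  [[-18.9,-25.3,10.8],[0,35,0]],
  [[-18.9,-25.3,10.8],[0,35,0]],
  [[-18.9,-25.3,10.8],[0,35,0]],
])

```text
time: 6.62
tcp_pos: [0.5481, 0.0095, 0.434]
tcp_rot: [-3.139, -0.004, -3.013]
force: [-0.2, 1.3, -0.1]
width: 0.0131
finger_force: 78.7
```

```bash
python3 - <<'E'
from mv import *
rel([.546,.008,.435],toolR(np.array([0,0,1.]),YR))
st=get_state(); p=np.array(st["tcp_pos"]); print(p,st["force"])
for c in ["scene","side"]:
    s=snapshot(c)
    for n in ["rod_tip","rod_mid"]: print(c,n,[(d["p"],W(s,d["point"])) for d in landmark_of(n,s)[:2]])
    u,v=px(s,[.546,.008,.08])[0]; a,b=int(u)-80,int(v)-80
    im=cv2.resize(s["pixels"][b:b+160,a:a+160],(390,390)).copy()
    for z in (.1,.15,.2,.25):
        q=(px(s,[p[0],p[1],z])[0]-[a,b])*390/160; cv2.circle(im,tuple(int(t) for t in q),2,(255,0,0),-1)
    im0=im if c=="scene" else np.hstack([im0,im])
cv2.imwrite("pics/t1.png",im0[:,:,::-1])
E
```

```text
shift [ 0.228 -0.126 -0.098] turn [-0.168 -0.244  0.121] | t 6.6167 F [-0.184  1.264 -0.136] w 0.01308476855707618
[0.548 0.01  0.434] [-0.184  1.264 -0.136]
scene rod_tip [(0.94, array([0.549, 0.009, 0.101]))]
scene rod_mid [(0.57, array([0.545, 0.007, 0.203]))]
side rod_tip [(0.69, array([0.548, 0.005, 0.097]))]
side rod_mid [(0.85, array([0.551, 0.002, 0.201])), (0.74, array([0.524, 0.024, 0.019]))]
```

View pics/t1.png

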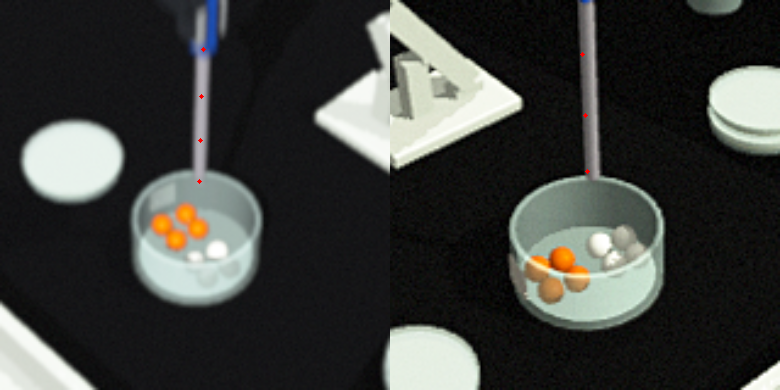

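```bash
cat > beads.py <<'E'
from mv import *
def ray(s,uv,z):
    T=np.array(s["T"]);K=np.array([[s["fx"],0,s["cx"]],[0,s["fy"],s["cy"]],[0,0,1]])
    n=cv2.undistortPoints(np.array(uv,np.float32).reshape(-1,1,2),K,np.array(s["dist_coeffs"]))[:,0]
    r=np.c_[n,np.ones(len(n))]@T[:3,:3].T; return T[:3,3]+r*((z-T[2,3])/r[:,2])[:,None]
E
python3 - <<'E'
from beads import *
C=np.array([.546,.008])
for c,P in (("scene",[(150,202),(185,186),(203,209),(171,224),(231,240),(199,253),(217,277),(250,266)]),("side",[(514-390,241),(547-390,228),(569-390,256),(532-390,272),(603-390,208),(638-390,193),(657-390,219),(624-390,228)])):
    s=snapshot(c); u,v=px(s,[.546,.007,.016])[0]; o=np.array([int(u)-55,int(v)-65])
    w=ray(s,np.array(P)*110/390+o,.016)[:,:2]-C; print(c); print((w*1000).round())
s=snapshot("scene");w=snapshot("side")
E
```

```text
scene
[[-38. -11.]
 [-35.  15.]
 [-13.  13.]
 [-15. -11.]
 [ 17.  11.]
 [ 14. -11.]
 [ 35. -14.]
 [ 41.   8.]]
side
[[-36.  14.]
 [-17.  13.]
 [-18. -11.]
 [-39. -11.]
 [ 16.  10.]
 [ 37.   9.]
 [ 34. -13.]
 [ 16.  -9.]]
```

Call:
arm_command([
  [[0,1.5,0],[0,0,0]],
  [[0,2.6,0],[0,0,0]],
  [[0,2.6,1],[0,0,0]],
  [[0,2.6,3],[0,0,0]],
  [[0,2.6,5],[0,0,0]],
  [[0,2.6,7],[0,0,0]],
  [[0,2.6,8],[0,0,0]],
  [[0,2.6,8.4],[0,0,0]],
  [[0,2.6,8.4],[0,0,0]],
  [[0,2.6,8.4],[0,0,0]],
])

```text
time: 7.95
tcp_pos: [0.5432, 0.0345, 0.3526]
tcp_rot: [-3.141, 0.001, -3.015]
force: [0.3, 0.2, 0.0]
width: 0.0128
finger_force: 78.6
```

```bash
python3 dish.py d1; python3 -c "
from mv import *
rel([.546,.008,.435],toolR(np.array([0,0,1.]),YR)); print(get_state()['tcp_pos'])"
```

```text
scene orange mean [0.5204 0.0079 0.018 ] 214
dish_floor [(0.87, array([0.5462, 0.0094, 0.0105]))]
dish [(0.85, array([ 0.5452,  0.0047, -0.0003]))]
side orange mean [0.5191 0.0107 0.018 ] 247
dish_floor [(0.87, array([0.5452, 0.0111, 0.0017])), (0.61, array([0.5595, 0.0229, 0.0152]))]
dish [(0.91, array([ 0.5442,  0.0106, -0.0031]))]
shift [ 0.044 -2.681 -8.235] turn [ 0.004  0.064 -0.015] | t 8.25 F [-0.346  0.412 -0.049] w 0.013009773539217574
[0.543 0.035 0.353]
```

View pics/d1.png

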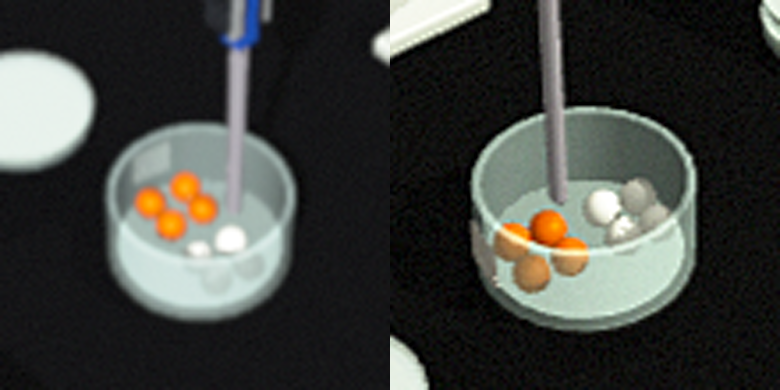

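Call:
arm_command([
  [[0,0,0.4],[0,0,0]],
  [[0,0,0.8],[0,0,0]],
  [[0,0,1.0],[0,0,0]],
  [[0,0,1.1],[0,0,0]],
  [[0,0,1.1],[0,0,0]],
])

```text
time: 8.67
tcp_pos: [0.543, 0.0347, 0.3411]
tcp_rot: [3.142, -0.0, -3.015]
force: [-1.3, 0.1, 2.3]
width: 0.0126
finger_force: 79.3
```

Call:
arm_command([
  [[0,0,0.1],[0,0,0]],
  [[0,0,0.1],[0,0,0]],
])

```text
time: 8.83
tcp_pos: [0.5433, 0.0345, 0.3408]
tcp_rot: [3.141, 0.001, -3.015]
force: [-2.0, 0.5, 7.4]
width: 0.0127
finger_force: 80.2
```

Contact at about 7 N. I'll hold there for more than 0.3 s.

Call:
arm_command([
  [[0,0,-0.02],[0,0,0]],
  [[0,0,-0.02],[0,0,0]],
  [[0,0,-0.02],[0,0,0]],
  [[0,0,-0.02],[0,0,0]],
  [[0,0,-0.02],[0,0,0]],
  [[0,0,-0.02],[0,0,0]],
])

```text
time: 9.33
tcp_pos: [0.5431, 0.0346, 0.3409]
tcp_rot: [3.141, 0.0, -3.015]
force: [-0.8, 0.0, 6.4]
width: 0.0131
finger_force: 80.0
```

Call:
arm_command([
  [[0,-0.3,-0.4],[0,0,0]],
  [[-0.7,-0.4,-0.4],[0,0,0]],
  [[-1.3,-0.7,-0.4],[0,0,0]],
  [[-1.8,-1.2,-0.4],[0,0,0]],
  [[-2.1,-1.8,-0.4],[0,0,0]],
  [[-2.2,-2.5,-0.4],[0,0,0]],
  [[-2.1,-3.2,-0.4],[0,0,0]],
  [[-1.8,-3.8,-0.4],[0,0,0]],
  [[-1.3,-4.3,-0.4],[0,0,0]],
  [[-0.7,-4.6,-0.4],[0,0,0]],
  [[0,-4.7,-0.4],[0,0,0]],
])

```text
time: 10.25
tcp_pos: [0.548, -0.0129, 0.3443]
tcp_rot: [-3.141, -0.0, -3.016]
force: [0.3, 0.3, -0.7]
width: 0.0128
finger_force: 78.7
```

```bash
python3 dish.py d2
```

```text
scene orange mean [0.5179 0.009  0.018 ] 148
dish_floor [(0.57, array([0.5458, 0.0059, 0.0113]))]
dish [(0.76, array([0.5441, 0.0051, 0.0035]))]
side orange mean [0.5164 0.0121 0.018 ] 234
dish_floor [(0.92, array([0.5464, 0.011 , 0.005 ]))]
dish [(0.78, array([ 0.5466,  0.0105, -0.0035]))]
```

View pics/d2.png

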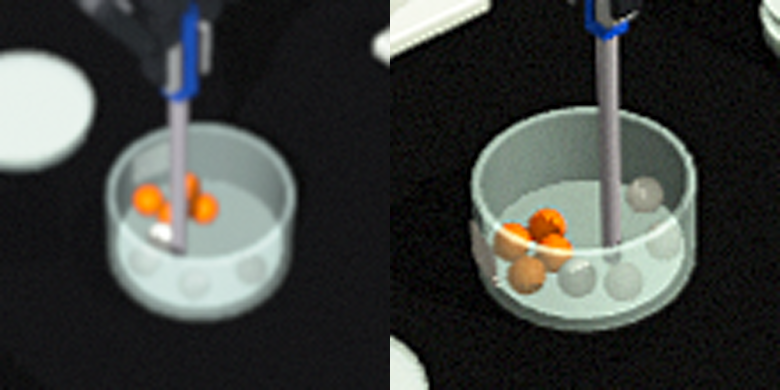

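Call:
arm_command([
  [[0.7,0.1,0],[0,0,0]],
  [[1.3,0.4,0],[0,0,0]],
  [[1.8,0.9,0],[0,0,0]],
  [[2.1,1.5,0],[0,0,0]],
  [[2.2,2.2,0],[0,0,0]],
  [[2.1,2.9,0],[0,0,0]],
  [[1.8,3.5,0],[0,0,0]],
  [[1.3,4.0,0],[0,0,0]],
  [[0.7,4.3,0],[0,0,0]],
  [[0,4.4,0],[0,0,0]],
  [[-0.7,4.3,0],[0,0,0]],
  [[-1.3,4.0,0],[0,0,0]],
])

```text
time: 11.55
tcp_pos: [0.5578, 0.0297, 0.3442]
tcp_rot: [-3.141, 0.0, -3.014]
force: [0.9, 0.5, -0.9]
width: 0.0127
finger_force: 78.7
```

```bash
python3 dish.py d3
```

```text
scene orange mean [0.5368 0.0259 0.018 ] 195
dish_floor [(0.69, array([0.5461, 0.0073, 0.0088])), (0.23, array([ 0.8087, -0.1005, -0.0006]))]
dish [(0.82, array([0.5462, 0.005 , 0.0017])), (0.26, array([ 0.5191, -0.0158,  0.014 ]))]
side orange mean [0.5336 0.0201 0.018 ] 291
dish_floor [(0.74, array([0.546 , 0.0117, 0.0012]))]
dish []
```

View pics/d3.png

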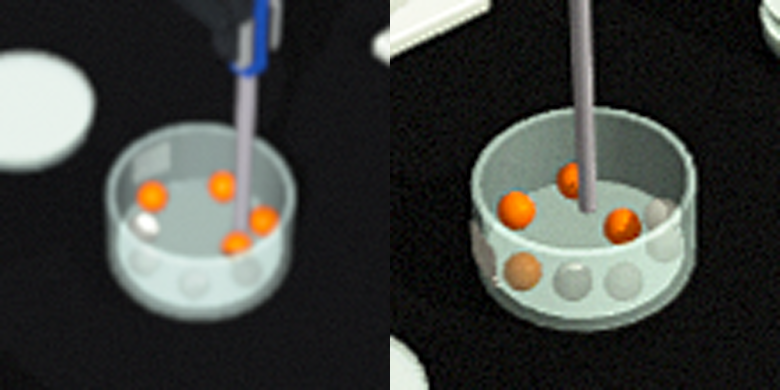

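```bash
python3 - <<'E'
from beads import *
C=np.array([.546,.008])
for c,P in (("scene",[(152,196),(222,186),(264,220),(236,243),(145,223),(146,258),(194,283),(247,268)]),("side",[(126,211),(182,180),(232,226),(132,271),(182,280),(232,280),(274,215)])):
    s=snapshot(c); u,v=px(s,[.546,.007,.016])[0]; o=np.array([int(u)-55,int(v)-65])
    w=ray(s,np.array(P)*110/390+o,.016)[:,:2]-C; print(c); print((w*1000).round())
E
```

```text
scene
[[-41.  -7.]
 [-21.  34.]
 [ 17.  38.]
 [ 21.  12.]
 [-26. -23.]
 [ -2. -40.]
 [ 31. -28.]
 [ 41.   5.]]
side
[[-24.  33.]
 [ 13.  38.]
 [ 16.  -8.]
 [-43.  -7.]
 [-26. -27.]
 [ -5. -41.]
 [ 39. -13.]]
```

Call:
arm_command([
  [[-0.5,-0.5,0],[0,0,0]],
  [[-0.8,-1.1,0],[0,0,0]],
  [[-0.9,-1.8,0],[0,0,0]],
  [[-0.8,-2.5,0],[0,0,0]],
  [[-0.5,-3.1,0],[0,0,0]],
  [[0,-3.6,0],[0,0,0]],
  [[0.6,-3.9,0],[0,0,0]],
  [[1.3,-4.0,0],[0,0,0]],
  [[2.0,-3.9,0],[0,0,0]],
  [[2.6,-3.6,0],[0,0,0]],
  [[3.1,-3.1,0],[0,0,0]],
  [[3.4,-2.5,0],[0,0,0]],
  [[3.5,-1.8,0],[0,0,0]],
  [[3.4,-1.1,0],[0,0,0]],
  [[3.4,-1.1,0],[0,0,0]],
  [[3.4,-1.1,0],[0,0,0]],
  [[3.4,-1.1,0],[0,0,0]],
  [[3.4,-1.1,0],[0,0,0]],
  [[3.4,-1.1,0],[0,0,0]],
  [[3.4,-1.1,0],[0,0,0]],
])

```text
time: 13.62
tcp_pos: [0.5244, 0.0138, 0.3443]
tcp_rot: [-3.141, 0.0, -3.016]
force: [-0.2, 0.7, -2.3]
width: 0.013
finger_force: 78.6
```

```bash
cat > bd.py <<'E'
import sys
from beads import *
a,b=snapshot("scene"),snapshot("side"); ims=[]
for s in (a,b):
    u,v=px(s,[.546,.007,.016])[0]; o=np.array([int(u)-55,int(v)-65])
    im=cv2.resize(s["pixels"][o[1]:o[1]+110,o[0]:o[0]+110],(390,390),interpolation=cv2.INTER_CUBIC)
    for k in range(-40,41,20): # dish axes on floor-plane z=.016, dots
        for q in ((k,0),(0,k)):
            t=(px(s,[.546+q[0]/1e3,.008+q[1]/1e3,.016])[0]-o)*390/110; cv2.circle(im,tuple(int(x) for x in t),2,(255,0,0) if q[0]<=0 and q[1]<=0 else (0,255,0),-1)
    ims.append(im)
cv2.imwrite(f"pics/{sys.argv[1]}.png",np.hstack(ims)[:,:,::-1])
E
python3 bd.py d4
```

```text
(no output)
```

View pics/d4.png

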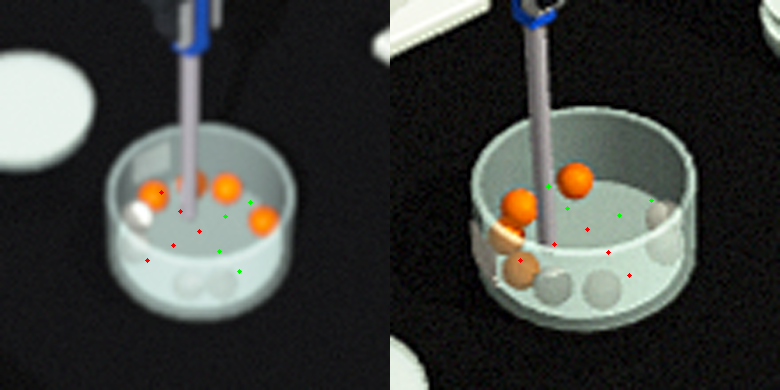

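```bash
python3 - <<'E'
from beads import *
C=np.array([.546,.008])
for c,P in (("scene",[(153,195),(190,184),(226,187),(263,220),(138,215),(130,245),(188,284),(222,284)]),("side",[(186,180),(129,207),(116,236),(131,271),(163,287),(213,290),(273,217),(275,245)])):
    s=snapshot(c); u,v=px(s,[.546,.007,.016])[0]; o=np.array([int(u)-55,int(v)-65])
    w=(ray(s,np.array(P)*110/390+o,.016)[:,:2]-C)*1000; print(c); print(np.c_[w,np.degrees(np.arctan2(w[:,1],w[:,0]))%360].round())
p=get_state()["tcp_pos"]; print((p[:2]-C)*1000)
E
```

```text
scene
[[-41.  -6. 188.]
 [-35.  19. 152.]
 [-19.  36. 118.]
 [ 16.  37.  66.]
 [-33. -23. 215.]
 [-17. -41. 248.]
 [ 29. -31. 313.]
 [ 42. -15. 341.]]
side
[[ 15.  36.  67.]
 [-21.  35. 121.]
 [-37.  19. 152.]
 [-44.  -7. 189.]
 [-36. -26. 215.]
 [-16. -41. 248.]
 [ 38. -14. 340.]
 [ 27. -32. 310.]]
[-21.613   6.017]
```

Call:
arm_command([
  [[-1.0,-0.3,0],[0,0,0]],
  [[-2.0,-0.7,0],[0,0,0]],
  [[-2.8,-1.4,0],[0,0,0]],
  [[-3.3,-1.9,0],[0,0,0]],
  [[-3.6,-2.2,0],[0,0,0]],
  [[-3.8,-2.45,0],[0,0,0]],
  [[-4.05,-2.7,0],[0,0,0]],
  [[-4.3,-2.9,0],[0,0,0]],
  [[-4.45,-2.7,0],[0,0,0]],
  [[-4.65,-2.5,0],[0,0,0]],
  [[-4.8,-2.25,0],[0,0,0]],
  [[-4.9,-2.0,0],[0,0,0]],
  [[-5.0,-1.75,0],[0,0,0]],
  [[-5.1,-1.5,0],[0,0,0]],
  [[-5.15,-1.25,0],[0,0,0]],
  [[-5.2,-1.0,0],[0,0,0]],
  [[-5.2,-1.0,0],[0,0,0]],
  [[-4.3,-0.9,0],[0,0,0]],
  [[-3.5,-0.8,0],[0,0,0]],
  [[-3.5,-0.8,0],[0,0,0]],
])

```text
time: 15.48
tcp_pos: [0.5591, 0.0099, 0.3447]
tcp_rot: [-3.141, 0.001, -3.016]
force: [-0.7, 0.0, -1.2]
width: 0.0127
finger_force: 78.7
```

Call:
arm_command([
  [[1.0,0.2,0],[0,0,0]],
  [[2.0,0.4,0],[0,0,0]],
  [[2.9,0.7,0],[0,0,0]],
  [[3.5,0.85,0],[0,0,0]],
  [[3.8,0.95,0],[0,0,0]],
  [[4.1,1.05,0],[0,0,0]],
  [[4.45,1.15,0],[0,0,0]],
  [[4.5,0.95,0],[0,0,0]],
  [[4.55,0.75,0],[0,0,0]],
  [[4.55,0.55,0],[0,0,0]],
  [[4.6,0.35,0],[0,0,0]],
  [[4.6,0.25,0],[0,0,0]],
  [[4.0,0.3,0],[0,0,0]],
  [[3.2,0.3,0],[0,0,0]],
  [[2.6,0.3,0],[0,0,0]],
  [[2.6,0.3,0],[0,0,0]],
  [[2.6,0.3,0],[0,0,0]],
  [[2.6,0.3,0],[0,0,0]],
  [[2.6,0.3,0],[0,0,0]],
])

```text
time: 17.07
tcp_pos: [0.5336, 0.0102, 0.3441]
tcp_rot: [-3.141, -0.001, -3.015]
force: [0.3, -0.6, -0.5]
width: 0.0131
finger_force: 78.7
```

```bash
python3 bd.py d5
```

```text
(no output)
```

View pics/d5.png

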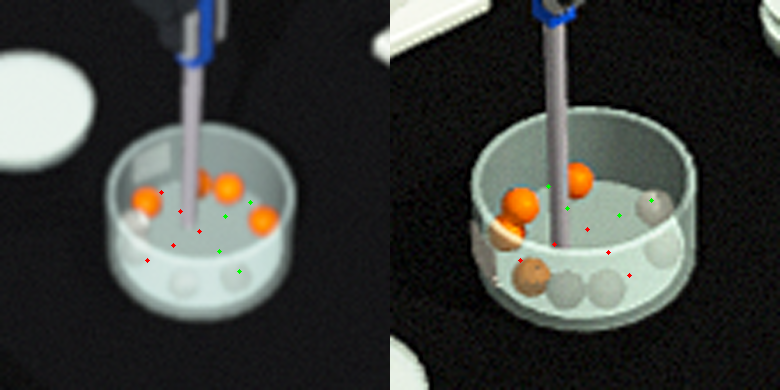

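```bash
cat > pk.py <<'E'
from beads import *
def pk(sc,sd,C=np.array([.546,.008])):
    for c,P in (("scene",sc),("side",sd)):
        s=snapshot(c); u,v=px(s,[.546,.007,.016])[0]; o=np.array([int(u)-55,int(v)-65])
        w=(ray(s,np.array(P)*110/390+o,.016)[:,:2]-C)*1000; print(c); print(np.c_[w,np.degrees(np.arctan2(w[:,1],w[:,0]))%360].round())
    p=get_state()["tcp_pos"]; print((p[:2]-C)*1000)
E
python3 - <<'E'
from pk import *
pk([(147,202),(203,183),(228,187),(263,220),(135,222),(183,284),(236,278),(192,226)],[(188,181),(130,206),(117,234),(142,277),(176,291),(217,289),(264,208),(272,247),(168,245)])
for c in ("scene","side"):
    s=snapshot(c); print([(round(d["p"],2),W(s,d["point"])) for d in landmark_of("rod_tip",s)[:1]])
E
```

```text
scene
[[-39. -12. 197.]
 [-30.  26. 140.]
 [-18.  37. 117.]
 [ 16.  37.  66.]
 [-30. -28. 223.]
 [ 27. -34. 309.]
 [ 43.  -5. 354.]
 [ -6.  -1. 192.]]
side
[[ 16.  35.  66.]
 [-20.  35. 120.]
 [-36.  20. 151.]
 [-41. -14. 198.]
 [-32. -32. 225.]
 [-14. -42. 251.]
 [ 38.  -5. 352.]
 [ 25. -32. 308.]
 [-19.  -1. 184.]]
[-12.235   2.321]
[(0.87, array([0.53 , 0.012, 0.011]))]
[]
```

```bash
cat > net.py <<'E'
from beads import *
C=np.array([.546,.008])
def run():
    for c in ("scene","side"):
        s=snapshot(c)
        for n in ("orange0_center","white0_center"):
            for f in (landmark_of,recognise):
                L=[(round(float(d["p"]),2),((W(s,d["point"])[:2]-C)*1000).round()) for d in f(n,s)]
                print(c,n,f.__name__,[(p,*w) for p,w in L if np.hypot(*w)<60])
        o=[d for d in outline_of("white0_center",s)]
        for d in o:
            yy,xx=np.nonzero(d["mask"]); w=(ray(s,[(xx.mean(),yy.mean())],.016)[0,:2]-C)*1000; print("  mask",round(float(d["p"]),2),w.round(),len(xx)) if np.hypot(*w)<60 else 0
run()
E
python3 net.py
```

```text
scene orange0_center call [(0.6, np.float64(-35.0), np.float64(23.0))]
scene orange0_center call []
scene white0_center call []
scene white0_center call []
side orange0_center call [(0.62, np.float64(-38.0), np.float64(25.0)), (0.28, np.float64(-1.0), np.float64(3.0))]
side orange0_center call []
side white0_center call []
side white0_center call []
```

```bash
cat > df.py <<'E'
import sys
from beads import *
C=np.array([.546,.008])
for c in ("scene","side"):
    s=snapshot(c); g=cv2.GaussianBlur(s["pixels"],(0,0),1).astype(int)
    if sys.argv[1]=="save": np.save(c,g); continue
    D=g-np.load(c+".npy"); m=(np.abs(D).max(2)>int(sys.argv[2])).astype(np.uint8)
    u,v=px(s,[.546,.008,.016])[0]; M=np.zeros_like(m); cv2.circle(M,(int(u),int(v)),45,1,-1); m*=M
    n,lab,st,ce=cv2.connectedComponentsWithStats(m)
    for i in range(1,n):
        if st[i,4]>8:
            w=(ray(s,[ce[i]],.016)[0,:2]-C)*1000; print(c,st[i,4],w.round(),"ang",(np.degrees(np.arctan2(w[1],w[0]))%360).round(),"dRGB",D[lab==i].mean(0).round())
E
python3 df.py save; python3 df.py x 12
```

Call:
arm_command([
  [[-1.2,-0.4,0],[0,0,0]],
  [[-2.0,-1.0,0],[0,0,0]],
  [[-2.7,-1.6,0],[0,0,0]],
  [[-3.2,-2.0,0],[0,0,0]],
  [[-3.5,-2.25,0],[0,0,0]],
  [[-3.7,-2.4,0],[0,0,0]],
  [[-3.9,-2.2,0],[0,0,0]],
  [[-4.05,-2.0,0],[0,0,0]],
  [[-4.15,-1.7,0],[0,0,0]],
  [[-4.3,-1.4,0],[0,0,0]],
  [[-4.35,-1.1,0],[0,0,0]],
  [[-4.4,-0.9,0],[0,0,0]],
  [[-4.45,-0.7,0],[0,0,0]],
  [[-4.5,-0.5,0],[0,0,0]],
  [[-4.5,-0.5,0],[0,0,0]],
  [[-4.5,-0.5,0],[0,0,0]],
])

```text
time: 19.6
tcp_pos: [0.5786, 0.0108, 0.344]
tcp_rot: [-3.141, -0.002, -3.015]
force: [-2.5, -2.7, -0.5]
width: 0.0127
finger_force: 78.7
```

```bash
python3 df.py x 12; python3 bd.py d6
```

```text
scene 740 [-42.  49.] ang 131.0 dRGB [-0. -0.  3.]
scene 14 [-39. -11.] ang 196.0 dRGB [ 5. 15.  0.]
scene 38 [-28. -31.] ang 227.0 dRGB [-20. -20. -19.]
scene 33 [43. -8.] ang 349.0 dRGB [14. 16. 18.]
side 377 [16. 57.] ang 74.0 dRGB [-16. -10. -19.]
side 375 [51. 31.] ang 31.0 dRGB [24. 18. 22.]
side 46 [-29.  27.] ang 137.0 dRGB [34. 27. -0.]
side 12 [-11. -32.] ang 251.0 dRGB [-15. -15. -14.]
side 13 [-27. -25.] ang 223.0 dRGB [-13. -15. -13.]
```

Call:
arm_command([
  [[0.03,-0.2,0],[0,0,0]],
  [[0.05,-0.4,0],[0,0,0]],
  [[0.1,-0.6,0],[0,0,0]],
  [[0.1,-0.8,0],[0,0,0]],
  [[0.6,-0.7,0],[0,0,0]],
  [[1.2,-0.5,0],[0,0,0]],
  [[1.8,-0.4,0],[0,0,0]],
  [[2.7,0,0],[0,0,0]],
  [[3.6,0.3,0],[0,0,0]],
  [[4.5,0.5,0],[0,0,0]],
  [[4.5,0.5,0],[0,0,0]],
  [[4.5,0.5,0],[0,0,0]],
  [[4.5,0.5,0],[0,0,0]],
  [[4.5,0.5,0],[0,0,0]],
])

```text
time: 20.97
tcp_pos: [0.5343, 0.0104, 0.3445]
tcp_rot: [-3.141, 0.001, -3.015]
force: [0.3, -0.2, -1.4]
width: 0.0129
finger_force: 78.7
```

```bash
python3 df.py x 10; python3 bd.py d7; python3 - <<'E'
import cv2,numpy as np
a,b=cv2.imread("pics/d6.png"),cv2.imread("pics/d7.png"); cv2.imwrite("pics/d67.png",cv2.resize(np.vstack([a,b]),(0,0),fx=.76,fy=.76))
E
```

```text
scene 12 [-86.  51.] ang 149.0 dRGB [-16. -15. -16.]
scene 49 [43. 11.] ang 14.0 dRGB [-15. -19. -20.]
scene 36 [41. -9.] ang 348.0 dRGB [13. 14. 16.]
side 22 [ 53. 109.] ang 64.0 dRGB [20. 20. 20.]
side 9 [ 40. 107.] ang 70.0 dRGB [-11. -10. -11.]
side 17 [11. 37.] ang 73.0 dRGB [-4.  8. 18.]
side 146 [39.  2.] ang 3.0 dRGB [5. 6. 5.]
side 9 [-30.  24.] ang 141.0 dRGB [12. 12.  0.]
```

Call:
arm_command([
  [[-1.5,-0.5,0],[0,0,0]],
  [[-3.1,-1.0,0],[0,0,0]],
  [[-4.0,-1.3,0],[0,0,0]],
  [[-4.35,-1.35,0],[0,0,0]],
  [[-4.4,-1.1,0],[0,0,0]],
  [[-4.45,-0.9,0],[0,0,0]],
  [[-4.5,-0.7,0],[0,0,0]],
  [[-4.5,-0.45,0],[0,0,0]],
  [[-4.5,-0.2,0],[0,0,0]],
  [[-4.5,0,0],[0,0,0]],
  [[-4.5,0.05,0],[0,0,0]],
  [[-4.45,-0.2,0],[0,0,0]],
  [[-4.4,-0.45,0],[0,0,0]],
  [[-4.4,-0.7,0],[0,0,0]],
  [[-3.7,-0.6,0],[0,0,0]],
  [[-2.7,-0.5,0],[0,0,0]],
  [[-1.3,-0.2,0],[0,0,0]],
  [[0,0,0],[0,0,0]],
  [[0,0,0],[0,0,0]],
  [[0,0,0],[0,0,0]],
])

```text
time: 22.83
tcp_pos: [0.5335, 0.0106, 0.3446]
tcp_rot: [3.141, 0.001, -3.015]
force: [1.1, -0.0, -1.0]
width: 0.0129
finger_force: 78.7
```

```bash
python3 - <<'E'
import time
E
python3 df.py x 10; python3 bd.py d8; python3 df.py x 10 | head -3
```

```text
scene 24 [-103.   64.] ang 148.0 dRGB [15. 14. 15.]
scene 26 [-87.  66.] ang 143.0 dRGB [-15. -14. -15.]
scene 44 [-32.  24.] ang 144.0 dRGB [  8.  -4. -15.]
scene 50 [42. 12.] ang 15.0 dRGB [-16. -20. -21.]
scene 41 [42. -8.] ang 349.0 dRGB [14. 15. 17.]
side 31 [ 47. 101.] ang 65.0 dRGB [-17. -15. -16.]
side 68 [ 3. 30.] ang 85.0 dRGB [11.  5.  2.]
side 160 [39.  3.] ang 4.0 dRGB [4. 5. 4.]
side 38 [-11.  22.] ang 117.0 dRGB [-12. -17. -14.]
scene 28 [-30.  23.] ang 143.0 dRGB [  7.  -2. -10.]
scene 51 [42. 12.] ang 15.0 dRGB [-16. -20. -21.]
scene 42 [42. -8.] ang 349.0 dRGB [13. 15. 17.]
```

View pics/d8.png

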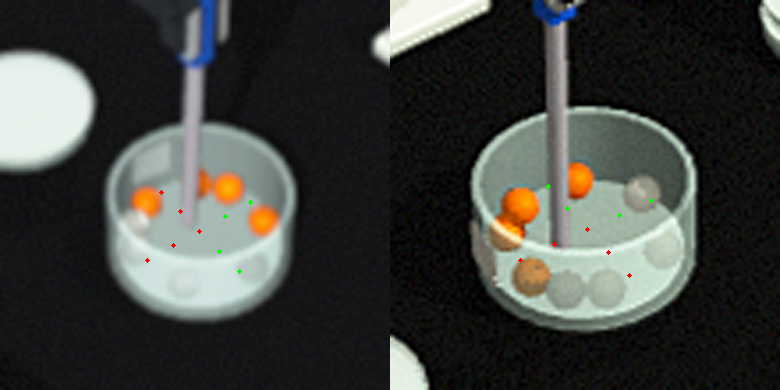

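```bash
python3 - <<'E'
from pk import *
pk([(147,202),(228,187),(263,220),(133,224),(183,284),(253,266)],[(188,181),(130,206),(117,234),(142,277),(176,291),(217,289),(252,194),(272,247)])
# patch: brightness on wall vs angle (scene, inside of far wall)
for c in ("scene","side"):
    s=snapshot(c); g=cv2.GaussianBlur(cv2.cvtColor(s["pixels"],cv2.COLOR_RGB2GRAY),(0,0),.7)
    for z in (.02,.03,.04,.048):
        a=np.radians(np.arange(130,226,4)); q=px(s,np.c_[.546+.057*np.cos(a),.008+.057*np.sin(a),np.full(len(a),z)]).round().astype(int)
        print(c,z,g[q[:,1],q[:,0]])
E
```

```text
scene
[[-39. -12. 197.]
 [-18.  37. 117.]
 [ 16.  37.  66.]
 [-29. -30. 226.]
 [ 27. -34. 309.]
 [ 42.   9.  13.]]
side
[[ 16.  35.  66.]
 [-20.  35. 120.]
 [-36.  20. 151.]
 [-41. -14. 198.]
 [-32. -32. 225.]
 [-14. -42. 251.]
 [ 39.   7.  11.]
 [ 25. -32. 308.]]
[-11.796   2.29 ]
scene 0.02 [151 153 152 152 152 171 157 150 156 179 176 177 172 168 159 144 123 105
 100 101 109 140 143 135]
scene 0.03 [152 152 152 152 155 172 155 148 156 180 181 177 176 172 169 158 120 108
 104 113 109 131 145 147]
scene 0.04 [152 153 152 150 155 172 152 146 152 166 173 161 164 161 161 156 129 124
 128 139 127 139 144 143]
scene 0.048 [162 163 160 152 155 172 164 153 157 159 157 157 156 151 156 158 154 152
 147 151 146 150 138 145]
side 0.02 [146 188 113  80  86 109 109 109 110 110 110 109 111 123 168 193 190 144
 144 146 141 192 187 150]
side 0.03 [139 171 176 109  84  60  74 107 105 113 116 120 108 141 172 189 186 147
 117 124 133 114 133 152]
side 0.04 [143 153 169 170 167 135 109  67  60  80  96 111 127 119 114 124 192 191
 142 141 140 150 156 168]
side 0.048 [171 176 170 173 131 129 114 155 109  84  87 133 147 110 110 126 122 126
 168 191 167 175 192 193]
```

Call:
arm_command([
  [[0,0,-1],[0,0,0]],
  [[0,0,-3],[0,0,0]],
  [[0,0,-6],[0,0,0]],
  [[0,0,-9],[0,0,0]],
  [[0,0,-12],[0,0,0]],
  [[0,0,-14],[0,0,0]],
  [[0,0,-14],[0,0,0]],
])

```text
time: 23.92
tcp_pos: [0.5351, 0.0092, 0.489]
tcp_rot: [3.141, 0.007, -3.016]
force: [1.1, -0.5, -0.5]
width: 0.013
finger_force: 78.9
```

```bash
python3 - <<'E'
from beads import *
for c in ("scene","side"):
    s=snapshot(c); d=outline_of("tray",s)[0]; m=d["mask"].astype(np.uint8)
    cn=max(cv2.findContours(m,cv2.RETR_EXTERNAL,cv2.CHAIN_APPROX_NONE)[0],key=cv2.contourArea)[:,0].astype(float)
    w=ray(s,cn,.05)[:,:2]; h=cv2.convexHull((w*1000).astype(np.float32)); print(c,d["p"],cv2.minAreaRect(h)); print(cv2.approxPolyDP(h,12,True)[:,0].round())
s=snapshot("scene")
import df
E
python3 - <<'E'
E
python3 df.py x 25 | head
```

```text
scene 0.59 ((601.9337158203125, -274.3946838378906), (312.7731628417969, 210.38497924804688), 7.6985039710998535)
[[ 436. -196.]
 [ 464. -397.]
 [ 766. -352.]
 [ 730. -156.]]
side 0.69 ((587.7315063476562, -276.66778564453125), (310.85906982421875, 209.8855743408203), 7.276844024658203)
[[ 726. -158.]
 [ 433. -193.]
 [ 445. -379.]
 [ 471. -397.]
 [ 752. -358.]]
scene 108 [-94.  64.] ang 146.0 dRGB [-96. -92. -97.]
scene 88 [-39.  24.] ang 148.0 dRGB [ 39.   0. -58.]
scene 13 [44. 12.] ang 15.0 dRGB [-22. -28. -29.]
side 259 [17. 59.] ang 74.0 dRGB [-18. -15. -28.]
side 36 [43. 15.] ang 19.0 dRGB [50. 41. 36.]
side 27 [44. -1.] ang 358.0 dRGB [-40. -34. -31.]
side 29 [-28.  27.] ang 137.0 dRGB [43. 36. -1.]
side 16 [ 33. -11.] ang 341.0 dRGB [14. 31. 29.]Traceback (most recent call last):
  File "<stdin>", line 7, in <module>
  File "df.py", line 6, in <module>
    if sys.argv[1]=="save": np.save(c,g); continue
       ~~~~~~~~^^^
IndexError: list index out of range
```

```bash
python3 - <<'E'
from mv import *
d=np.array([-.760,-.097,.643]); tip=np.array([.662,-.267,.10])
rel(tip+.335*d,toolR(d,YR)); rel(tip+.335*d+[0,0,.1],toolR(d,YR))
E
```

```text
shift [ 16.398 -29.146  16.848] turn [ -0.058 -50.091  -0.022] | t 24.3167 F [ 0.466 -0.168 -1.047] w 0.012660679243795079
shift [ 16.415 -29.153   6.848] turn [ -0.058 -50.091  -0.022] | t 24.3167 F [ 0.466 -0.168 -1.047] w 0.012660679243795079
```

Call:
arm_command([
  [[0,-4,0],[0,0,0]],
  [[0,-8,0],[0,0,0]],
  [[0,-12,0],[0,0,0]],
  [[1.5,-16,0],[0,-6,0]],
  [[3.5,-19.5,1],[0,-12,0]],
  [[5.5,-22.5,2],[0,-18,0]],
  [[7.5,-25.5,3],[0,-25,0]],
  [[10,-28,4],[0,-32,0]],
  [[12.5,-29.1,5],[0,-38,0]],
  [[14.5,-29.1,6],[0,-44,0]],
  [[16.4,-29.1,6.8],[0,-50,0]],
  [[16.4,-29.1,10],[0,-50,0]],
  [[16.4,-29.1,13.5],[0,-50,0]],
  [[16.4,-29.1,16.8],[0,-50,0]],
  [[16.4,-29.1,16.8],[0,-50,0]],
  [[16.4,-29.1,16.8],[0,-50,0]],
  [[16.4,-29.1,16.8],[0,-50,0]],
])

```text
time: 25.73
tcp_pos: [0.438, -0.3004, 0.3391]
tcp_rot: [3.109, 0.593, -3.022]
force: [0.1, -1.1, -3.5]
width: 0.0131
finger_force: 78.8
```

```bash
python3 - <<'E'
from mv import *
d=np.array([-.760,-.097,.643]); tip=np.array([.662,-.267,.10])
rel(tip+.335*d,toolR(d,YR)); rel(tip+.335*d-[0,0,.092],toolR(d,YR)); rel(tip+.335*d-[0,0,.1],toolR(d,YR))
for c in ("scene","side"):
    s=snapshot(c)
    for n in ["rod_tip","rod_mid"]: print(c,n,[(d["p"],W(s,d["point"])) for d in landmark_of(n,s)[:1]])
E
python3 df.py x 25 | head
```

```text
shift [3.83  0.45  0.289] turn [  1.579 -15.988  -0.569] | t 25.7333 F [ 0.082 -1.117 -3.466] w 0.013086950755197896
shift [8.975 0.201 7.912] turn [  1.579 -15.988  -0.569] | t 25.7333 F [ 0.082 -1.117 -3.466] w 0.013086950755197896
shift [9.422 0.179 8.575] turn [  1.579 -15.988  -0.569] | t 25.7333 F [ 0.082 -1.117 -3.466] w 0.013086950755197896
scene rod_tip [(0.71, array([ 0.62 , -0.269,  0.06 ]))]
scene rod_mid [(0.71, array([ 0.561, -0.281,  0.144]))]
side rod_tip [(0.5, array([ 0.616, -0.267,  0.053]))]
side rod_mid [(0.65, array([ 0.563, -0.28 ,  0.144]))]
scene 105 [-95.  65.] ang 146.0 dRGB [-96. -93. -97.]
scene 80 [-35.  22.] ang 148.0 dRGB [ 56.  12. -56.]
scene 20 [-17.   4.] ang 166.0 dRGB [10. 27. 16.]
scene 20 [43. -9.] ang 348.0 dRGB [27. 25. 28.]
side 1699 [54. 36.] ang 34.0 dRGB [12.  4. -2.]
side 22 [ 40. 121.] ang 72.0 dRGB [44. 40. 33.]
side 12 [30.  9.] ang 16.0 dRGB [-18. -32. -31.]
side 27 [-28.  27.] ang 137.0 dRGB [43. 34. -2.]
```

```bash
python3 - <<'E'
from mv import *
st=get_state(); print(st["joint_pos"],st["joint_vel"],st["tcp_pos"],st["tcp_rot"])
for t in (34,45):
    t=np.radians(t); d=np.array([-np.sin(t)*.992,-np.sin(t)*.127,np.cos(t)])
    for z in (.07,.01,.002): rel(np.array([.682,-.265,z])+.335*d,toolR(d,YR))
E
```

```text
[ 0.931  0.294 -0.39   2.088 -0.731  0.433  2.901] [ 0.002 -0.001 -0.015  0.005  0.002 -0.003 -0.   ] [ 0.439 -0.3    0.341] [ 3.112  0.593 -3.018]
shift [-5.166  0.302  2.666] turn [ 1.574 -0.005 -0.163] | t 26.1333 F [-0.001 -0.136 -1.29 ] w 0.012896836950594185
shift [-1.812  0.155  7.638] turn [ 1.574 -0.005 -0.163] | t 26.1333 F [-0.001 -0.136 -1.29 ] w 0.012896836950594185
shift [-1.364  0.135  8.301] turn [ 1.574 -0.005 -0.163] | t 26.1333 F [-0.001 -0.136 -1.29 ] w 0.012896836950594185
shift [1.226 0.264 3.281] turn [  1.549 -11.004  -0.317] | t 26.1333 F [-0.001 -0.136 -1.29 ] w 0.012896836950594185
shift [4.581 0.117 8.253] turn [  1.549 -11.004  -0.317] | t 26.1333 F [-0.001 -0.136 -1.29 ] w 0.012896836950594185
shift [5.028 0.097 8.916] turn [  1.549 -11.004  -0.317] | t 26.1333 F [-0.001 -0.136 -1.29 ] w 0.012896836950594185
```

Call:
arm_command([
  [[-3,0.2,1.5],[0,0,0]],
  [[-5.2,0.3,2.7],[0,0,0]],
  [[-4.2,0.3,4.2],[0,0,0]],
  [[-3.2,0.2,5.7],[0,0,0]],
  [[-2.3,0.2,7],[0,0,0]],
  [[-1.8,0.2,7.6],[0,0,0]],
  [[-1.7,0.2,7.8],[0,0,0]],
  [[-1.6,0.2,7.95],[0,0,0]],
  [[-1.6,0.2,7.95],[0,0,0]],
])

```text
time: 26.88
tcp_pos: [0.4959, -0.2882, 0.285]
tcp_rot: [3.111, 0.595, -3.019]
force: [-5.8, 1.6, 9.2]
width: 0.0131
finger_force: 80.4
```

Call:
arm_command([
  [[0,0,0],[0,0,0]],
  [[0,0,0],[0,0,0]],
  [[0,0,0],[0,0,0]],
  [[0,0,0],[0,0,0]],
  [[0,0,0],[0,0,0]],
  [[0,0,0],[0,0,0]],
  [[0,0,0],[0,0,0]],
  [[0,0,0],[0,0,0]],
], fingers=1)

```text
time: 27.55
tcp_pos: [0.4948, -0.289, 0.2829]
tcp_rot: [3.109, 0.593, -3.022]
force: [-0.8, 0.3, 0.6]
width: 0.0854
finger_force: 0.0
```

Call:
arm_command([
  [[0,0,-2],[0,0,0]],
  [[0,0,-4],[0,0,0]],
  [[0,0,-7],[0,0,0]],
  [[-3,0,-10],[0,0,0]],
  [[-6,0,-13],[0,0,0]],
  [[-6,0,-13],[0,0,0]],
  [[-6,0,-13],[0,0,0]],
  [[-6,0,-13],[0,0,0]],
])

```text
time: 28.22
tcp_pos: [0.4725, -0.2955, 0.4241]
tcp_rot: [3.11, 0.593, -3.021]
force: [0.5, 1.1, -0.6]
width: 0.0852
finger_force: 0.0
```

```bash
python3 - <<'E'
from beads import *
st=get_state(); print(st["time"],st["tcp_pos"],st["width"],st["force"])
c0=np.array([.593,-.276]);R=np.array([[.992,.127],[-.127,.992]])
for c in ("scene","side"):
    s=snapshot(c)
    for n in ["rod_tip","rod_mid","rod_grip"]:
        print(c,n,[(round(float(d["p"]),2),W(s,d["point"]),R@(W(s,d["point"])[:2]-c0)) for d in landmark_of(n,s)[:1]])
    hsv=cv2.cvtColor(s["pixels"],cv2.COLOR_RGB2HSV); m=cv2.inRange(hsv,(100,130,40),(130,255,255)); yy,xx=np.nonzero(m); w=ray(s,np.c_[xx,yy],.02)[:,:2]; t=(w-c0)@R.T
    k=(abs(t[:,0])<.22)&(abs(t[:,1])<.15); print("blue",k.sum(),t[k].min(0),t[k].max(0))
    o=px(s,[.546,.008,.016])[0]; m=cv2.inRange(hsv,(5,110,80),(22,255,255)); n,l,stt,ce=cv2.connectedComponentsWithStats(m)
    for i in range(1,n):
        if stt[i,4]>8 and np.hypot(*(ce[i]-o))<50: print("orange",stt[i,4],((ray(s,[ce[i]],.016)[0,:2]-[.546,.008])*1000).round())
E
python3 df.py x 12
```

```text
28.2167 [ 0.473 -0.296  0.424] 0.08523148201526257 [ 0.515  1.113 -0.591]
scene rod_tip [(0.63, array([ 0.675, -0.261,  0.01 ]), array([0.083, 0.004]))]
scene rod_mid [(0.58, array([ 0.566, -0.274,  0.01 ]), array([-0.026,  0.006]))]
scene rod_grip [(0.72, array([ 0.494, -0.286,  0.012]), array([-0.099,  0.003]))]
blue 339 [-0.131 -0.127] [0.094 0.012]
orange 124 [-26.  29.]
orange 55 [-41. -12.]
orange 59 [15. 37.]
side rod_tip [(0.81, array([ 0.675, -0.259,  0.009]), array([0.084, 0.006]))]
side rod_mid [(0.53, array([ 0.806, -0.093, -0.004]), array([0.234, 0.154]))]
side rod_grip [(0.57, array([ 0.493, -0.281,  0.014]), array([-0.1  ,  0.008]))]
blue 407 [-0.119 -0.005] [-0.07   0.014]
orange 87 [14. 38.]
orange 114 [-23.  34.]
orange 28 [-41.  19.]
orange 79 [-41. -12.]
scene 920 [-17.   3.] ang 170.0 dRGB [ 3.  1. -7.]
scene 11 [-66.  18.] ang 165.0 dRGB [12. 13. 12.]
scene 16 [43. 12.] ang 16.0 dRGB [-10. -14. -16.]
side 909 [ 6. 25.] ang 77.0 dRGB [ 9. 10.  3.]
side 28 [18. 19.] ang 46.0 dRGB [13. 14. 13.]
side 329 [ -2. -40.] ang 267.0 dRGB [13. 12. 13.]
side 21 [-45.   3.] ang 176.0 dRGB [13. 12. 12.]
side 22 [-48. -29.] ang 211.0 dRGB [13. 13. 12.]
```

```bash
python3 -c "
from rig import *
print(finish_job())"
```

```text
the job is handed in; nothing more can be done
None
```

The job is handed in with no verdict returned. The tip pressed the dish floor at about 6–7 N, and the rod now lies flat in the tray. By my measurements the beads are mixed in both cuts, with the closest beads (one white, one orange) about 10 mm past one cut (6 mm needed, ±2–3 mm).

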